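# Check a duct filter against the work light

## Task

Check the duct filter box's mesh filter against the light. First tilt the work light's head upright so that it shines level, swivel it to point straight at the filter box and let go of it; then lift the box's top flap and leave it standing open, draw the filter up out of the box and hold it upright in front of the light, in the middle of the beam and square to it, about 12 cm from the glass, without it touching the light or the box. Finish while still holding it there in the gripper, and leave the other things on the bench where they lie.

Things in the scene. Friction and masses are not known exactly. Their poses are not given: they have to be found in the camera images.
- filter_box: duct filter box of galvanised sheet, fixed to the bench: 150 mm along its x, 160 along its y, 140 high, walls 4 mm, floor 4 mm, plus an 80 mm round duct collar sticking 45 mm out of each y side; origin under its centre, z up; its top is closed by a flap hinged along its +x edge (away from the robot); the filter stands inside at the middle, its flat faces towards +y and -y, in vertical guide channels that leave about 4 mm play
- box_mouth (a point): centre of the box's open top, 140 mm above the bench, axes as filter_box; the light is to point at this place in plan (seen from above)
- flap (a joint): opening angle of the flap, 0 shut, 1.57 upright, 1.9 its stop leaning outwards; its free edge stands 0.29 m above the bench when upright; the filter passes clear of it only when it is upright or beyond; flap 154 x 164 mm, 6 mm thick, 0.25 kg, on a stiff hinge that stays where it is left (about 3 N at the handle)
- flap_hinge (a point): middle of the flap's hinge line, which runs along the box's y; box x +75 mm, height 140 mm; turns with the flap
- flap_handle (a point): middle of the flap's handle: a round steel bar 10 mm thick and 90 long along the box's y, 135 mm from the hinge line towards the robot and 40 mm above it when shut (34 mm clear above the sheet, measured to the bar's centre); axes turn with the flap
- filter_center (a point): centre of the filter's mesh frame, a steel frame with metal mesh 130 mm wide (its x) x 20 thick (its y, square to the faces) x 90 tall (its z), about 0.25 kg; hidden under the flap at first, its lower edge on the box floor, frame centre 49 mm above the bench
- filter: the same filter; origin at the middle of its lower edge
- filter_grip (a point): centre of the filter's grip: a flat-sided black bar 60 mm long (filter x), 12 thick (filter y), 14 high on two 6 mm posts 54 mm apart, 27 mm above the frame's top edge and 72 mm above filter_center; 19 mm below the box's rim when the filter is in place
- light_foot: round foot of the cordless LED work light, 110 mm wide, fixed to the bench; origin under its centre, on the vertical swivel axis
- light_swivel (a joint): swivel of the light's yoke about the vertical through the foot's centre, positive anticlockwise from above, range -1.9 to 1.9, 0 = shining along the foot's x; stiff (0.15 N m), stays where left
- light_tilt (a joint): tilt of the lamp head about the level axis through its middle, 155 mm above the bench; 0 = upright, shining level; positive = nodding down; range -0.6 to 0.9; stiff (about 0.25 N m), stays where left
- light_face (a point): middle of the lamp's glass front, 20 mm ahead of the tilt axis; x = direction of the beam, y level (to the beam's left), z up the head; head 160 mm wide, 110 tall, 34 thick, between yoke arms 190 mm apart
- light_grip (a point): middle of the lamp's carrying handle: a round bar 12 mm thick, 110 long along the head's y, 100 mm above the tilt axis (45 mm above the head's top edge when upright); axes as light_face
- tape_roll: roll of grey duct tape lying flat, 80 mm wide, 22 high; loose, to be left alone; origin under its middle
- ball_valve: brass ball valve, about 80 x 36 x 51 mm; loose, to be left alone; origin under its middle
- coupling: dark steel pipe coupling standing on end, 52 mm wide, 45 high; loose, to be left alone; origin under its middle
- sealant_can: grey metal can, 64 mm wide, 85 high; loose, to be left alone; origin under its middle
- gauge: pressure gauge lying dial up, 72 mm wide, 28 high; loose, to be left alone; origin under its middle
- screwdriver: screwdriver lying flat; loose, to be left alone; origin under its middle
- wrench: wrench lying flat; loose, to be left alone; origin under its middle

How it is judged:
By the outcome, as a careful person would: the job done as asked, in the order asked, and still so for the second after the job is handed in, while the arm keeps its last pose, push and grip.
It also fails if it takes over 72 s, if anything falls off the work surface, if the arm or the gripper's body presses on something with over 40 N, if the wrist force passes 120 N, or if a joint passes its speed limit or range.

## Robot

A 7-joint arm with a two-finger parallel gripper is mounted at the origin on the work surface. World frame = base frame: x ahead of the robot, y to its left, z up, the work surface at z = 0. Lengths are in mm, angles in degrees, forces in N, time in s.
With the tool pointing down it reaches from about 350 to 900 mm from the base axis. Payload 19.9 kg.
Tool frame: the origin (TCP) lies on the front face of the gripper's body, between the roots of the fingers; the fingertips stand 97 mm ahead of it and the grasp point (between the pads) lies 78 mm ahead of it; z points along the fingers, y is the line along which they close (so a half turn about z gives the same grasp; the last joint's range is limited). The gripper opens to 94 mm and grips with 3 to 60 N. Pads are 16 mm wide; open, the fingers measure 119 mm over their backs; the gripper's body (75 mm by 177 mm) begins 78 mm behind the grasp point.
Start: joints at [-74.914, 23.915, -0.59, 92.452, 0.269, 63.638, -3.037], TCP at [187.552, 596.182, 302.625] pointing down, gripper open.
Joint ranges: [-161.28, 161.28], [-22.2, 115.67], [-73.04, 71.86], [3.21, 147.25], [-68.34, 248.33], [10.77, 114.83], [-161.83, 161.83]. Speed limits (degrees/s): [108.29, 108.29, 136.94, 136.94, 172.46, 172.46, 172.46].

## Interface

Orientations are given as a 3x3 rotation matrix whose columns are the frame's x, y, z axes.
In Python, from cell import observe, capture, sign_off gives the robot as it stands.
- The arm moves only by the tool servo_tool, never from a script. Its argument "targets" is a list of rows, each an object with "hand": the closure, from -1 (fully open) to 1 (shut), so that 0 is half open; "slide": the shift along the tool's x, y, z in units of 0.4 m (1.0 is 0.4 m), a list of three; "twist": the turn about the tool's z in units of 45 degrees (1.0 is 45 degrees). A call has 1 to 8 rows; each row is the pose to reach, as a shift and turn from the pose commanded when the call began, along the tool's axes at that moment; what a row does not reach only later rows make up. A row lasts 1/12 s, in which the tool goes at most 41.7 mm and 7.16 degrees, less where a joint would pass 70% of its speed; a pose out of reach is approached as far as the arm can. A call with a number of a shift or a turn outside -1 to 1 is refused whole. A call with a gripper value outside its range is refused whole. The fingers move at their own pace and stop on an object; "newtons" is the grip in N (left out, the last holds). Time passes only in rows, so rows that repeat a pose let the fingers close. It gives the time, the measured TCP pose, the force, the opening and the grip force at its end, in the units of the state.
- observe(): the state, without advancing time (a new reading comes with each control period).
- capture(name): name is "scene" or "top"; returns a dict with "color" (400x640x3 uint8, red, green, blue), "z_map" (400x640 float32, mm along the optical axis (not along the pixel's ray), 0 where there is no reading), "mtx" (3x3 intrinsics, pixels), "pose" (4x4, takes a point from camera to world coordinates). Camera axes: x right, y down, z forward; pixel columns grow to the right and rows downward; lengths in mm; the calibration is good to about 2 mm. A picture is of the moment at which its call begins.
- sign_off(): hands the job in; it is judged then, once.
The state is a dict: "clock": time; "joint_positions": joint angles; "joint_velocities": joint speeds; "joint_efforts": joint torques, N m; "tcp_pos": TCP position; "eef_rot": TCP orientation; "force": force on the tool from outside, world axes, zero at the start; "moment": the same for the moment, N m; "width": opening from 0.0 (shut) to 1.0 (fully open); "gripper_force": force on a finger pad.
Only numpy, scipy, OpenCV 4.12 (cv2) and the standard library are available. Lean on these libraries where they do the work, as an engineer would, in place of code of your own. Each camera call takes 0.05 s, during which the arm holds its last target. There are 200 camera calls.

## Working session

There is one attempt and no reset: what is moved stays moved. The work goes in short steps, Python scripts to look and compute and a tool call to move; the robot and the scene stay as the last step left them, time stands still between calls to the robot, and variables do not carry over. Pictures are saved under pics/ and viewed, at most 10 in all, crops included, and the job is handed in when it is done.

Besides the shell and the picture viewer there is one more tool, called after "Call:" by a JSON object that holds its "method" and its "body". servo_tool: Moves the arm, as the interface text tells. Shifts and turns lie within -1 to 1; 1 stands for 0.4 m of shift or 45 degrees of turn. Its arguments: {"type":"object","properties":{"targets":{"type":"array","items":{"type":"object","properties":{"hand":{"type":"number"},"slide":{"type":"array","items":{"type":"number"}},"twist":{"type":"number"}}}},"newtons":{"type":"number"}},"required":["targets"]}

```bash
mkdir -p pics; ls; cat > h.py <<'E'
import numpy as np, cv2
from cell import observe, capture, sign_off
def cloud(c):
    z=c["z_map"];K=c["mtx"];v,u=np.mgrid[:z.shape[0],:z.shape[1]]
    P=np.stack([(u-K[0,2])/K[0,0]*z,(v-K[1,2])/K[1,1]*z,z],-1)
    T=np.array(c["pose"]);return P@T[:3,:3].T+T[:3,3]
def save(c,n): cv2.imwrite("pics/"+n,c["color"][:,:,::-1])
E
python3 - <<'E'
from h import *
for n in("scene","top"):
    c=capture(n);save(c,n+"0.png");np.savez(n+"0.npz",**c);print(n,np.round(c["pose"],3).tolist(),np.round(c["mtx"],1).tolist())
s=observe();print(s["clock"],s["tcp_pos"],np.round(s["eef_rot"],3),s["width"],s["force"])
E
```

```text
pics
scene [[0.343, 0.753, -0.562, 1229.996], [0.939, -0.281, 0.197, -273.999], [-0.009, -0.595, -0.803, 1139.302], [0.0, 0.0, 0.0, 1.0]] [[481.5, 0.0, 324.4], [0.0, 481.5, 204.2], [0.0, 0.0, 1.0]]
top [[0.026, -0.983, 0.184, 317.951], [-1.0, -0.028, -0.01, -21.843], [0.015, -0.184, -0.983, 1370.026], [0.0, 0.0, 0.0, 1.0]] [[505.4, 0.0, 317.3], [0.0, 505.4, 198.4], [0.0, 0.0, 1.0]]
0.1 [187.49927703 595.98587857 302.10148143] [[-0.954  0.3   -0.   ]
 [ 0.3    0.954 -0.001]
 [-0.    -0.001 -1.   ]] 1.001463605816338 [0.21062841 0.26588917 0.22355014]
```

View pics/scene0.png

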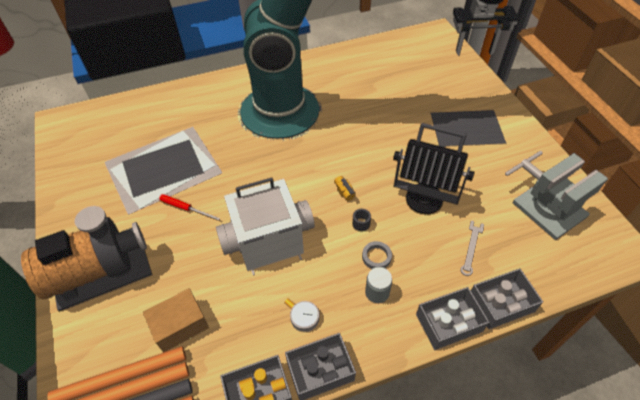

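View pics/top0.png

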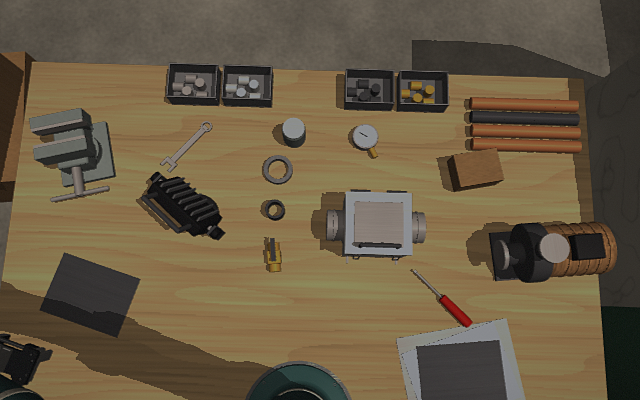

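The scene view shows the lamp at (433,170) with its fins facing the camera and its handle at (443,133). The box is at (263,225). In the top view the lamp is at (183,205) with its handle on the robot side near (160,215), the box is at (378,223), and the flap handle bar is at (378,245).

```bash
python3 - <<'E'
from h import *
def L(n): 
    d=np.load(n+"0.npz"); return {k:d[k] for k in d}
t=L("top");s=L("scene")
Pt=cloud(t);Ps=cloud(s)
# box: top sheet
box=Pt[150:290,310:440].reshape(-1,3)
m=(box[:,2]>136)&(box[:,2]<156);q=box[m].astype(np.float32)
r=cv2.minAreaRect(q[:,:2]);print("box top rect",r,"z med",np.median(q[:,2]))
h=box[(box[:,2]>165)&(box[:,2]<200)];print("flap handle top",len(h),cv2.minAreaRect(h[:,:2].astype(np.float32)),np.median(h[:,2]))
b2=Ps[160:280,200:330].reshape(-1,3);q=b2[(b2[:,2]>137)&(b2[:,2]<156)].astype(np.float32)
print("scene box rect",cv2.minAreaRect(q[:,:2]))
h=b2[(b2[:,2]>168)&(b2[:,2]<200)];print("scene handle",len(h),cv2.minAreaRect(h[:,:2].astype(np.float32)),np.median(h[:,2]))
# lamp
A=Pt[150:260,125:240].reshape(-1,3);B=Ps[110:225,375:490].reshape(-1,3)
for n,P in(("top",A),("scene",B)):
    for lo,hi in((8,30),(30,60),(60,100),(100,130),(130,160),(160,190),(190,210),(210,230),(230,250),(250,300)):
        q=P[(P[:,2]>lo)&(P[:,2]<=hi)]
        if len(q)>5: 
            r=cv2.minAreaRect(q[:,:2].astype(np.float32));print(n,lo,hi,len(q),np.round(r[0],0),np.round(r[1],0),round(r[2],1),"mean",np.round(q.mean(0)),)
out=[]
for c,(y0,y1,x0,x1),nm in((t,(150,260,110,250),"a"),(s,(100,230,370,500),"b")):
    out.append(cv2.resize(c["color"][y0:y1,x0:x1,::-1],(400,380),interpolation=cv2.INTER_CUBIC))
cv2.imwrite("pics/lamp.png",np.hstack(out))
E
```

```text
Traceback (most recent call last):
cv2.error: OpenCV(4.12.0) /io/opencv/modules/imgproc/src/convhull.cpp:143: error: (-215:Assertion failed) total >= 0 && (depth == CV_32F || depth == CV_32S) in function 'convexHull'
```

```bash
cat >> h.py <<'E'
def rect(q):
    if len(q)<4: return len(q)
    r=cv2.minAreaRect(np.ascontiguousarray(q[:,:2],dtype=np.float32));return len(q),np.round(r[0],1),np.round(r[1],1),round(r[2],1),"mean",np.round(q.mean(0),1)
def load(n):
    d=np.load(n+".npz"); return {k:d[k] for k in d}
E
python3 - <<'E'
from h import *
t=load("top0");s=load("scene0")
Pt=cloud(t);Ps=cloud(s)
print(Pt[223,378],Ps[208,263],Pt[100,560])
for n,b in (("top",Pt[150:290,310:440].reshape(-1,3)),("scene",Ps[160:280,200:330].reshape(-1,3))):
    for lo,hi in((135,156),(165,200)):
        q=b[(b[:,2]>lo)&(b[:,2]<hi)]; print(n,lo,rect(q))
A=Pt[150:260,125:240].reshape(-1,3);B=Ps[110:225,375:490].reshape(-1,3)
for n,P in(("top",A),("scene",B)):
    for lo,hi in((8,30),(30,60),(60,100),(100,130),(130,160),(160,190),(190,210),(210,230),(230,250),(250,300)):
        q=P[(P[:,2]>lo)&(P[:,2]<=hi)]
        if len(q)>5: print(n,lo,hi,rect(q))
out=[]
for c,(y0,y1,x0,x1),nm in((t,(150,260,110,250),"a"),(s,(100,230,370,500),"b")):
    out.append(cv2.resize(c["color"][y0:y1,x0:x1,::-1],(400,380),interpolation=cv2.INTER_CUBIC))
cv2.imwrite("pics/lamp.png",np.hstack(out))
E
```

```text
[ 489.69356553 -183.5205375   148.8713617 ] [ 494.7547206  -181.58607807  149.8431089 ] [ 870.45374148 -711.54069507   30.67931621]
top 135 (4060, array([ 494.4, -185.6]), array([164.7, 160.8]), 89.9, 'mean', array([ 493.9, -184.8,  146.7]))
top 165 (179, array([ 433.4, -184.9]), array([98.6, 10.4]), 89.6, 'mean', array([ 432.8, -185.3,  184.1]))
scene 135 (3269, array([ 496.3, -184.8]), array([163.2, 164.5]), 0.3, 'mean', array([ 501.1, -186.2,  145.4]))
scene 165 (170, array([ 435.6, -185.2]), array([98.5, 13.4]), 90.0, 'mean', array([ 437.4, -184.5,  180.9]))
top 8 30 (262, array([547.8, 333.2]), array([301.9, 292.9]), 2.0, 'mean', array([592.8, 318.2,  12.7]))
top 30 60 (24, array([469.8, 227.3]), array([37.9, 26.2]), 47.0, 'mean', array([464.8, 217.6,  46.3]))
top 60 100 (21, array([457.9, 214. ]), array([ 2.3, 27.6]), 51.7, 'mean', array([458.4, 213.6,  70.7]))
top 100 130 (101, array([539.4, 254.4]), array([172.4,  26.1]), 42.1, 'mean', array([530.1, 245.7, 124.1]))
top 130 160 (500, array([530.1, 272.8]), array([212.6,  59.9]), 48.8, 'mean', array([533.7, 261.5, 146. ]))
top 
[... 816 characters left out ...]
.8, 'mean', array([525.9, 276.6,  80.4]))
scene 100 130 (337, array([535.4, 274. ]), array([189.7,  55.7]), 49.7, 'mean', array([546.6, 265.7, 121.9]))
scene 130 160 (825, array([536.4, 273.2]), array([216.9,  57.5]), 46.5, 'mean', array([540.4, 271.4, 146.1]))
scene 160 190 (891, array([529.7, 279.1]), array([217.2,  45.4]), 50.0, 'mean', array([529.3, 282. , 174.2]))
scene 190 210 (729, array([514. , 293.1]), array([158.8,  58.5]), 51.7, 'mean', array([514.8, 293.6, 201.1]))
scene 210 230 (94, array([500.6, 298.4]), array([131. ,  33.4]), 48.6, 'mean', array([499.7, 305.3, 218.6]))
scene 230 250 (251, array([487.9, 315.5]), array([121.7,  19. ]), 48.6, 'mean', array([488.5, 316.9, 243. ]))
```

View pics/lamp.png

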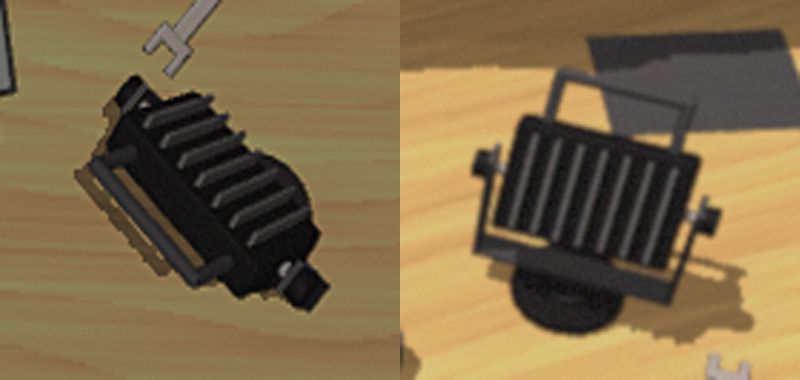

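The lamp's beam points along about 138°, nodding about 30° down. Its handle is near (485,317,245) and the foot axis near (524,285). The box centre is near (496,-185) and square to the world axes. I'll rise first, then go above the lamp handle.

Call:
{"method": "servo_tool", "body": {"targets": [{"hand": -1,"slide": [0,0,-0.2],"twist": 0.3},{"hand": -1,"slide": [0,0,-0.22],"twist": 0.5},{"hand": -1,"slide": [-0.3,-0.15,-0.22],"twist": 1},{"hand": -1,"slide": [-0.5,-0.25,-0.22],"twist": 1},{"hand": -1,"slide": [-0.6,-0.3,-0.22],"twist": 1},{"hand": -1,"slide": [-0.6,-0.3,-0.22],"twist": 1},{"hand": -1,"slide": [-0.6,-0.3,-0.22],"twist": 1},{"hand": -1,"slide": [-0.6,-0.3,-0.22],"twist": 1}], "newtons": 30}}

```text
clock: 0.77
tcp_pos: [368.2, 420.7, 390.4]
eef_rot: [[-0.46, 0.888, -0.0], [0.888, 0.46, -0.0], [-0.0, -0.0, -1.0]]
force: [0.6, 0.3, -0.3]
width: 0.998
gripper_force: 0.0
```

```bash
cat >> h.py <<'E'
def st():
    s=observe();R=np.array(s["eef_rot"]);p=np.array(s["tcp_pos"])
    print("t",s["clock"],"tcp",np.round(p,1),"yaw_y",round(np.degrees(np.arctan2(R[1,1],R[0,1])),2),"tilt",np.round(R[:,2],3),"w",round(s["width"]*94,1),"gf",s["gripper_force"],"F",np.round(s["force"],1),"M",np.round(s["moment"],2),"q",np.round(s["joint_positions"],0))
    return p,R
def need(p,R,target,yaw):
    """slide units and twist units to TCP target with tool y at yaw (mod 180)"""
    d=R.T@(np.array(target)-p)/400
    y=np.degrees(np.arctan2(R[1,1],R[0,1]));dy=(yaw-y+90)%180-90
    print("slide",np.round(d,4),"twist",round(-dy/45,4))
E
python3 - <<'E'
from h import *
p,R=st()
t=load("top0");s=load("scene0")
for n,c in(("top",t),("scene",s)):
    P=cloud(c).reshape(-1,3);d=np.hypot(P[:,0]-524,P[:,1]-285)
    f=P[(d<75)&(P[:,2]>5)&(P[:,2]<26)];print("foot",rect(f))
    k=P[(d<125)&(d>85)&(P[:,2]>130)&(P[:,2]<190)];a=k[k[:,0]>524].mean(0);b=k[k[:,0]<=524].mean(0);print("knobs",a,b,(a+b)/2,np.degrees(np.arctan2(*(a-b)[1::-1])))
    h=P[(d<95)&(P[:,2]>236)&(P[:,2]<270)];v=np.linalg.svd((h-h.mean(0))[:,:2],full_matrices=False)[2][0]
    print("handle",h.mean(0),np.percentile(h[:,2],[5,50,95]),np.degrees(np.arctan2(v[1],v[0])),rect(h))
need(p,R,(485,317,385),-42)
E
```

```text
t 0.7667 tcp [368.2 420.7 390.4] yaw_y 27.37 tilt [-0. -0. -1.] w 93.9 gf 0.0 F [ 0.6  0.3 -0.3] M [ 0.01 -0.01  0.  ] q [-63.  13.  14.  96.  -3.  71. -22.]
foot (152, array([516.5, 268.7]), array([111.9, 140. ]), 62.1, 'mean', array([537.9, 257.3,  13.6]))
knobs [584.38871118 357.44517841 166.53019641] [455.111432   211.86263983 166.67808496] [519.75007159 284.65390912 166.60414068] 48.39492686004642
handle [482.05698717 315.43630752 247.08408367] [240.68035442 247.38061295 251.6528899 ] -130.90967909582076 (304, array([483.9, 315.9]), array([120.3,  16.7]), 49.9, 'mean', array([482.1, 315.4, 247.1]))
foot (515, array([519.1, 285.7]), array([122.2, 112.4]), 10.8, 'mean', array([540.4, 271.5,  14.2]))
knobs [590.10648127 354.84388122 160.28245385] [463.46799914 209.51925321 160.19392135] [526.78724021 282.18156722 160.2381876 ] 48.930523076603706
handle [487.45575237 316.62449661 244.12919494] [237.94935782 244.47017629 248.7622919 ] 49.4234755643866 (228, array([488.2, 315.8]), array([120.8,  19. ]), 48.6, 'mean', array([487.5, 316.6, 244.1]))
slide [-0.3645  0.1401  0.0134] twist 1.5415
```

Call:
{"method": "servo_tool", "body": {"targets": [{"hand": -1,"slide": [-0.363,0.14,0],"twist": 1},{"hand": -1,"slide": [-0.363,0.14,0],"twist": 1},{"hand": -1,"slide": [-0.363,0.14,0],"twist": 1},{"hand": -1,"slide": [-0.363,0.14,0],"twist": 1},{"hand": -1,"slide": [-0.363,0.14,0.05],"twist": 1},{"hand": -1,"slide": [-0.363,0.14,0.05],"twist": 1},{"hand": -1,"slide": [-0.363,0.14,0.05],"twist": 1},{"hand": -1,"slide": [-0.363,0.14,0.05],"twist": 1}]}}

```text
clock: 1.43
tcp_pos: [484.0, 319.5, 369.9]
eef_rot: [[0.302, 0.953, -0.001], [0.953, -0.302, -0.001], [-0.001, -0.0, -1.0]]
force: [0.4, 0.2, -0.2]
width: 1.001
gripper_force: 0.0
```

Call:
{"method": "servo_tool", "body": {"targets": [{"hand": -0.6,"slide": [0,0,0],"twist": 0.52},{"hand": -0.6,"slide": [0,0,0],"twist": 0.52},{"hand": -0.6,"slide": [0,0,0],"twist": 0.52},{"hand": -0.6,"slide": [0,0,0],"twist": 0.52},{"hand": -0.6,"slide": [0,0,0],"twist": 0.52},{"hand": -0.6,"slide": [0,0,0],"twist": 0.52}]}}

```text
clock: 1.93
tcp_pos: [483.9, 319.7, 370.4]
eef_rot: [[0.652, 0.759, -0.0], [0.759, -0.652, -0.0], [-0.0, 0.0, -1.0]]
force: [-0.3, -0.1, 0.3]
width: 0.795
gripper_force: 0.0
```

```bash
python3 - <<'E'
from h import *
p,R=st();need(p,R,(485,317.5,322),-41)
c=capture("scene");save(c,"s1.png")
E
```

```text
t 1.9333 tcp [483.9 319.7 370.4] yaw_y -40.66 tilt [-0. -0. -1.] w 74.7 gf 0.0 F [-0.3 -0.1  0.3] M [-0.11  0.11 -0.01] q [-59.  17.  29.  95.  -9.  70. -69.]
slide [-0.0025  0.0056  0.121 ] twist 0.0075
```

View pics/s1.png

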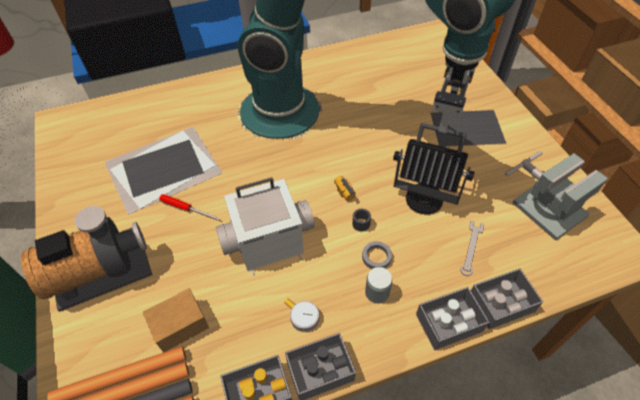

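The gripper hangs right above the lamp handle, around (450,115). I'll descend and grip.

Call:
{"method": "servo_tool", "body": {"targets": [{"hand": -0.6,"slide": [-0.002,0.006,0.08],"twist": 0},{"hand": -0.6,"slide": [-0.002,0.006,0.12],"twist": 0},{"hand": -0.6,"slide": [-0.002,0.006,0.12],"twist": 0},{"hand": 0.5,"slide": [-0.002,0.006,0.12],"twist": 0},{"hand": 1,"slide": [-0.002,0.006,0.12],"twist": 0},{"hand": 1,"slide": [-0.002,0.006,0.12],"twist": 0},{"hand": 1,"slide": [-0.002,0.006,0.12],"twist": 0},{"hand": 1,"slide": [-0.002,0.006,0.12],"twist": 0}], "newtons": 20}}

```text
clock: 2.65
tcp_pos: [485.5, 317.5, 323.1]
eef_rot: [[0.654, 0.756, 0.001], [0.756, -0.654, 0.001], [0.001, 0.0, -1.0]]
force: [0.1, 0.3, 0.5]
width: 0.482
gripper_force: 0.0
```

```bash
python3 - <<'E'
from h import *
p,R=st();need(p,R,(523.5,285,333),-41)
E
```

```text
t 2.65 tcp [485.5 317.5 323.1] yaw_y -40.85 tilt [ 0.001  0.001 -1.   ] w 45.3 gf 0.0 F [0.1 0.3 0.5] M [-0.09  0.11  0.04] q [-59.  20.  28.  99. -10.  64. -68.]
slide [ 0.0006  0.1251 -0.0247] twist 0.0034
```

Still closing; I'll let it finish.

Call:
{"method": "servo_tool", "body": {"targets": [{"hand": 1,"slide": [0,0,0],"twist": 0},{"hand": 1,"slide": [0,0,0],"twist": 0},{"hand": 1,"slide": [0,0,0],"twist": 0},{"hand": 1,"slide": [0,0,0],"twist": 0},{"hand": 1,"slide": [0,0,0],"twist": 0},{"hand": 1,"slide": [0,0,0],"twist": 0},{"hand": 1,"slide": [0,0,0],"twist": 0},{"hand": 1,"slide": [0,0,0],"twist": 0}]}}

```text
clock: 3.32
tcp_pos: [485.1, 317.8, 322.5]
eef_rot: [[0.654, 0.757, -0.0], [0.757, -0.654, 0.0], [0.0, -0.0, -1.0]]
force: [-4.2, 2.8, 4.7]
width: 0.121
gripper_force: 20.0
```

```bash
python3 - <<'E'
from h import *
p,R=st();need(p,R,(523.5,285,333),-41)
E
```

```text
t 3.3167 tcp [485.1 317.8 322.5] yaw_y -40.83 tilt [-0.  0. -1.] w 11.4 gf 20.00090628862381 F [-4.2  2.8  4.7] M [ 0.58  1.07 -0.01] q [-59.  20.  28.  99. -10.  64. -68.]
slide [ 0.0007  0.1263 -0.0263] twist 0.0037
```

Call:
{"method": "servo_tool", "body": {"targets": [{"hand": 1,"slide": [0,0.02,-0.01],"twist": 0},{"hand": 1,"slide": [0,0.04,-0.018],"twist": 0},{"hand": 1,"slide": [0,0.06,-0.024],"twist": 0},{"hand": 1,"slide": [0,0.08,-0.029],"twist": 0},{"hand": 1,"slide": [0,0.1,-0.032],"twist": 0},{"hand": 1,"slide": [0,0.113,-0.033],"twist": 0},{"hand": 1,"slide": [0,0.126,-0.033],"twist": 0},{"hand": 1,"slide": [0,0.126,-0.033],"twist": 0}], "newtons": 25}}

```text
clock: 3.98
tcp_pos: [524.2, 283.8, 335.8]
eef_rot: [[0.655, 0.756, 0.001], [0.756, -0.655, -0.0], [0.0, 0.001, -1.0]]
force: [0.1, -0.6, 4.8]
width: 0.116
gripper_force: 25.0
```

```bash
cat >> h.py <<'E'
def lamp(tag=None):
    for n in("top","scene"):
        c=capture(n)
        if tag: save(c,n+tag+".png")
        P=cloud(c).reshape(-1,3);d=np.hypot(P[:,0]-524,P[:,1]-285)
        f=P[(d<70)&(P[:,2]>5)&(P[:,2]<26)]
        k=P[(d<125)&(P[:,2]>30)&(P[:,2]<52)];print(n,"yokebase",rect(k))
        k=P[(d<125)&(P[:,2]>140)&(P[:,2]<200)];print(n,"head",rect(k))
        h=P[(d<80)&(P[:,2]>240)&(P[:,2]<264)];print(n,"handle",rect(h),np.percentile(h[:,2],95) if len(h) else 0)
E
python3 - <<'E'
from h import *
p,R=st();need(p,R,(523.5,285,333),-41);lamp("2")
E
```

```text
t 3.9833 tcp [524.2 283.8 335.8] yaw_y -40.92 tilt [ 0.001 -0.    -1.   ] w 10.9 gf 25.000673532485962 F [ 0.1 -0.6  4.8] M [-0.17  0.21  0.  ] q [-54.  21.  29.  95. -11.  66. -63.]
slide [ 0.0013 -0.0033  0.0069] twist 0.0017
top yokebase (25, array([486.3, 251.5]), array([98.3, 34. ]), 57.5, 'mean', array([473.4, 225. ,  44.6]))
top head (378, array([494.2, 249.1]), array([129.9,  48.8]), 46.7, 'mean', array([484.5, 232.2, 172.1]))
top handle (169, array([500.9, 263.7]), array([59.6, 33.3]), 34.5, 'mean', array([504.6, 260.4, 258.1])) 263.2668093127945
scene yokebase (660, array([523.7, 286.5]), array([187.2,  58.7]), 39.8, 'mean', array([525.1, 284.9,  41.7]))
scene head (1133, array([528.8, 279.9]), array([217.7,  47.6]), 49.2, 'mean', array([535.4, 276.5, 169.9]))
scene handle (228, array([532.1, 277.2]), array([121.6,  24.7]), 48.9, 'mean', array([531.3, 281.2, 255. ])) 261.4518482577327
```

View pics/scene2.png

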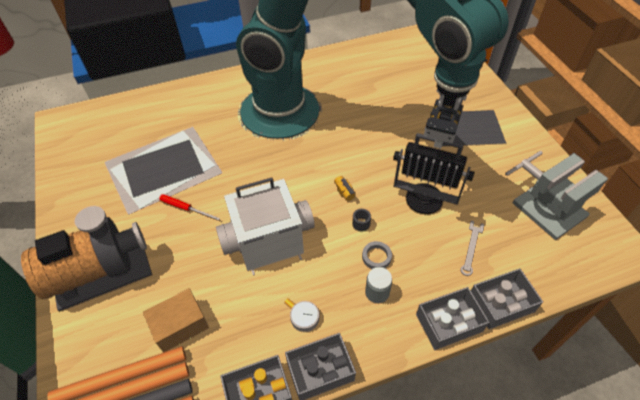

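The lamp head now stands upright with the gripper on its handle at (440,145). Next I'll swivel it by −2.83 twist units in three calls.

Call:
{"method": "servo_tool", "body": {"targets": [{"hand": 1,"slide": [0.001,-0.003,0],"twist": -0.1},{"hand": 1,"slide": [0.001,-0.003,0],"twist": -0.25},{"hand": 1,"slide": [0.001,-0.003,0],"twist": -0.4},{"hand": 1,"slide": [0.001,-0.003,0],"twist": -0.55},{"hand": 1,"slide": [0.001,-0.003,0],"twist": -0.7},{"hand": 1,"slide": [0.001,-0.003,0],"twist": -0.85},{"hand": 1,"slide": [0.001,-0.003,0],"twist": -1},{"hand": 1,"slide": [0.001,-0.003,0],"twist": -1}], "newtons": 45}}

```text
clock: 4.75
tcp_pos: [522.7, 286.8, 335.9]
eef_rot: [[-0.082, 0.997, 0.001], [0.997, 0.082, 0.002], [0.002, 0.001, -1.0]]
force: [1.5, 7.6, 2.1]
width: 0.118
gripper_force: 45.0
```

Call:
{"method": "servo_tool", "body": {"targets": [{"hand": 1,"slide": [0,0,0],"twist": -0.1},{"hand": 1,"slide": [0,0,0],"twist": -0.25},{"hand": 1,"slide": [0,0,0],"twist": -0.4},{"hand": 1,"slide": [0,0,0],"twist": -0.55},{"hand": 1,"slide": [0,0,0],"twist": -0.7},{"hand": 1,"slide": [0,0,0],"twist": -0.85},{"hand": 1,"slide": [0,0,0],"twist": -1},{"hand": 1,"slide": [0,0,0],"twist": -1}]}}

```text
clock: 5.42
tcp_pos: [521.8, 287.5, 335.9]
eef_rot: [[-0.763, 0.646, -0.001], [0.646, 0.763, 0.002], [0.002, 0.001, -1.0]]
force: [-7.1, 9.6, 6.5]
width: 0.112
gripper_force: 45.0
```

Call:
{"method": "servo_tool", "body": {"targets": [{"hand": 1,"slide": [0,0,0],"twist": -0.1},{"hand": 1,"slide": [0,0,0],"twist": -0.25},{"hand": 1,"slide": [0,0,0],"twist": -0.4},{"hand": 1,"slide": [0,0,0],"twist": -0.55},{"hand": 1,"slide": [0,0,0],"twist": -0.7},{"hand": 1,"slide": [0,0,0],"twist": -0.83},{"hand": 1,"slide": [0,0,0],"twist": -0.83},{"hand": 1,"slide": [0,0,0],"twist": -0.83}]}}

```text
clock: 6.08
tcp_pos: [521.3, 286.9, 335.8]
eef_rot: [[-0.998, 0.058, -0.002], [0.058, 0.998, 0.001], [0.002, 0.001, -1.0]]
force: [-13.1, 3.3, 11.6]
width: 0.115
gripper_force: 45.0
```

```bash
python3 - <<'E'
from h import *
p,R=st();need(p,R,(523.5,285.5,335.8),86.5);lamp("3")
E
```

```text
t 6.0833 tcp [521.3 286.9 335.8] yaw_y 86.65 tilt [-0.002  0.001 -1.   ] w 10.8 gf 45.02292573451996 F [-13.1   3.3  11.6] M [0.98 3.17 0.06] q [-37.  19.   7.  95.  -2.  66.  57.]
slide [-0.0057 -0.0032  0.0001] twist 0.0033
top yokebase (266, array([515. , 271.4]), array([ 25.8, 181.2]), 82.8, 'mean', array([493.4, 274.9,  42.3]))
top head (299, array([535.5, 278.5]), array([184.2,  29. ]), 1.8, 'mean', array([533.7, 272. , 169. ]))
top handle (17, array([575.5, 279.1]), array([11.3,  4.5]), 32.7, 'mean', array([575.4, 279. , 255.9])) 262.73265409905883
scene yokebase (560, array([522.4, 279. ]), array([ 42. , 193.7]), 87.0, 'mean', array([520. , 282.1,  42.2]))
scene head (866, array([521.2, 289.9]), array([ 52.2, 223. ]), 87.6, 'mean', array([548.7, 272.2, 170.7]))
scene handle (223, array([524.2, 282.7]), array([117.7,  35.5]), 8.9, 'mean', array([534.3, 282.2, 256. ])) 262.58645306713794
```

View pics/scene3.png

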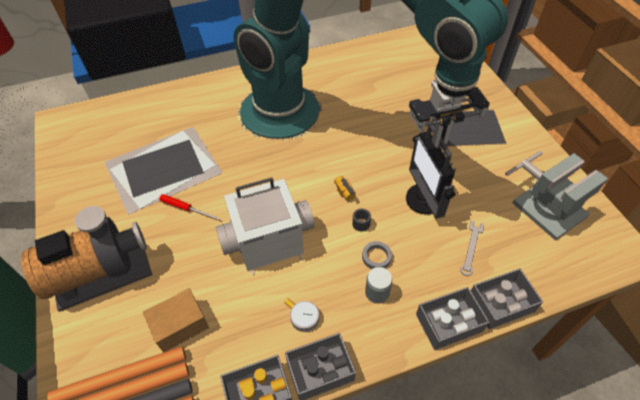

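The lamp's glass now faces the box, at (428,165). I'll release, rise and measure the head.

Call:
{"method": "servo_tool", "body": {"targets": [{"hand": -0.3,"slide": [0,0,0],"twist": 0},{"hand": -0.3,"slide": [0,0,0],"twist": 0},{"hand": -0.3,"slide": [0,0,0],"twist": 0},{"hand": -0.3,"slide": [0,0,0],"twist": 0},{"hand": -0.3,"slide": [0,0,-0.05],"twist": 0},{"hand": -0.3,"slide": [0,0,-0.15],"twist": 0},{"hand": -0.3,"slide": [0,0,-0.25],"twist": 0},{"hand": -0.3,"slide": [0,0,-0.25],"twist": 0}]}}

```text
clock: 6.85
tcp_pos: [524.1, 285.8, 443.1]
eef_rot: [[-0.998, 0.062, 0.008], [0.062, 0.998, 0.005], [-0.008, 0.005, -1.0]]
force: [0.8, -0.1, 0.7]
width: 0.634
gripper_force: 0.0
```

```bash
cat >> h.py <<'E'
def lamp2(tag=None):
    for n in("top","scene"):
        c=capture(n);np.savez(n+"_"+str(tag)+".npz",**c)
        P=cloud(c).reshape(-1,3);d=np.hypot(P[:,0]-522,P[:,1]-284)
        col=c["color"].reshape(-1,3).min(1)
        g=P[(d<100)&(P[:,2]>105)&(P[:,2]<215)&(col>140)]
        if len(g)>50:
            m=np.median(g,0);g=g[np.abs(g[:,1]-m[1])<15]
            U=np.linalg.svd(g-g.mean(0),full_matrices=False)[2];nn=U[2]*(-np.sign(U[2][1]))
            print(n,"glass",len(g),"mid",np.round((g.min(0)+g.max(0))/2,1),"mean",np.round(g.mean(0),1),"yaw",np.degrees(np.arctan2(nn[1],nn[0])),"pitch",np.degrees(np.arcsin(nn[2])))
        h=P[(d<80)&(P[:,2]>240)&(P[:,2]<266)]
        if len(h)>20:
            v=np.linalg.svd((h-h.mean(0))[:,:2],full_matrices=False)[2][0]
            print(n,"handle",rect(h),np.percentile(h[:,2],95),"ang",np.degrees(np.arctan2(v[1],v[0]))%180)
        f=P[(d<70)&(P[:,2]>6)&(P[:,2]<26)];print(n,"foot",rect(f),f.min(0),f.max(0))
        k=P[(d<125)&(d>88)&(P[:,2]>140)&(P[:,2]<185)]
        a=k[k[:,0]>522];b=k[k[:,0]<=522];print("knobs",rect(a),rect(b))
E
python3 - <<'E'
from h import *
p,R=st();lamp2("4")
E
```

```text
t 6.85 tcp [524.1 285.8 443.1] yaw_y 86.46 tilt [ 0.008  0.005 -1.   ] w 59.6 gf 0.0 F [ 0.8 -0.1  0.7] M [ 0.04 -0.04 -0.06] q [-37.  15.   7.  86.  -2.  78.  57.]
top glass 425 mid [518.4 266.2 157.7] mean [518.1 266.1 159.3] yaw -92.9209916222152 pitch -0.102829955433057
top handle (110, array([496.2, 286.2]), array([60.5, 13.2]), 0.7, 'mean', array([502.1, 285. , 259.9])) 264.02237746692134 ang 179.5468428638864
top foot (479, array([520.3, 250.7]), array([ 53.6, 137.8]), 87.2, 'mean', array([516.2, 254.1,  15.9])) [452.67674482 223.34720601   6.00642529] [590.44653205 280.64368523  23.79360549]
knobs (22, array([617.9, 268.3]), array([ 3.7, 18.9]), 89.8, 'mean', array([616.4, 267.7, 159.5])) (7, array([427. , 276.8]), array([2.3, 3.9]), 87.5, 'mean', array([427. , 276.6, 156.4]))
scene glass 635 mid [519.7 266.9 155.4] mean [521.6 266.5 156.7] yaw -92.94747596717971 pitch -0.08143753063731093
scene handle (216, array([523.1, 285.6]), array([ 13. , 120.8]), 87.0, 'mean', array([527.7, 283.7, 256.6])) 262.01501877521184 ang 177.26446329001092
scene foot (393, array([525.6, 267. ]), array([103.1,  76.4]), 21.9, 'mean', array([527.9, 257.6,  14.4])) [465.34902202 230.66016625   6.09247212] [576.40110783 318.22003722  25.76347659]
knobs (142, array([621.9, 280.6]), array([23.2, 30.2]), 0.8, 'mean', array([622.3, 278.1, 161.4])) (46, array([420. , 281.9]), array([14.2, 28.1]), 55.5, 'mean', array([424.6, 281.1, 159.7]))
```

The lamp checks out. The glass centre is about (520,266.5,155.5), yaw is −92.9° (wanted −93.1°) and pitch about 0°. Next is the flap handle.

Call:
{"method": "servo_tool", "body": {"targets": [{"hand": -0.3,"slide": [0.1,-0.78,0],"twist": 0.96},{"hand": -0.3,"slide": [0.1,-0.78,0],"twist": 0.96},{"hand": -0.3,"slide": [0.1,-0.78,0],"twist": 0.96},{"hand": -0.3,"slide": [0.1,-0.78,0],"twist": 0.96},{"hand": -0.3,"slide": [0.1,-0.78,0.1],"twist": 0.96},{"hand": -0.3,"slide": [0.1,-0.78,0.1],"twist": 0.96},{"hand": -0.3,"slide": [0.1,-0.78,0.1],"twist": 0.96},{"hand": -0.3,"slide": [0.1,-0.78,0.1],"twist": 0.96}]}}

```text
clock: 7.62
tcp_pos: [462.1, -26.8, 393.9]
eef_rot: [[-0.683, 0.731, -0.002], [0.731, 0.683, -0.0], [0.001, -0.002, -1.0]]
force: [0.8, 0.7, 1.0]
width: 0.652
gripper_force: 0.0
```

```bash
python3 - <<'E'
from h import *
p,R=st();need(p,R,(434.5,-185,310),0)
E
```

```text
t 7.6167 tcp [462.1 -26.8 393.9] yaw_y 43.07 tilt [-0.002 -0.    -1.   ] w 61.3 gf 0.0 F [0.8 0.7 1. ] M [-0.06 -0.04  0.05] q [-23.   2.  23. 108.  -1.  70.  44.]
slide [-0.2419 -0.3202  0.2102] twist 0.9571
```

Call:
{"method": "servo_tool", "body": {"targets": [{"hand": -0.3,"slide": [-0.242,-0.32,0.05],"twist": 0.957},{"hand": -0.3,"slide": [-0.242,-0.32,0.05],"twist": 0.957},{"hand": -0.3,"slide": [-0.242,-0.32,0.05],"twist": 0.957},{"hand": -0.3,"slide": [-0.242,-0.32,0.1],"twist": 0.957},{"hand": -0.3,"slide": [-0.242,-0.32,0.21],"twist": 0.957},{"hand": -0.3,"slide": [-0.242,-0.32,0.21],"twist": 0.957},{"hand": -0.3,"slide": [-0.242,-0.32,0.21],"twist": 0.957},{"hand": -0.3,"slide": [-0.242,-0.32,0.21],"twist": 0.957}]}}

```text
clock: 8.28
tcp_pos: [436.8, -181.6, 311.3]
eef_rot: [[-0.008, 1.0, -0.001], [1.0, 0.008, -0.0], [-0.0, -0.001, -1.0]]
force: [0.8, -0.6, 0.4]
width: 0.65
gripper_force: 0.0
```

```bash
python3 - <<'E'
from h import *
p,R=st();need(p,R,(434.5,-185,258),0)
E
```

```text
t 8.2833 tcp [ 436.8 -181.6  311.3] yaw_y 0.44 tilt [-0.001 -0.    -1.   ] w 61.1 gf 0.0 F [ 0.8 -0.6  0.4] M [-0.02  0.01  0.03] q [-12.   8.  34. 114.  -5.  59.  25.]
slide [-0.0085 -0.0057  0.1332] twist 0.0098
```

Call:
{"method": "servo_tool", "body": {"targets": [{"hand": -0.3,"slide": [0,0,0],"twist": 0},{"hand": -0.3,"slide": [0,0,0.06],"twist": 0},{"hand": -0.3,"slide": [0,0,0.12],"twist": 0},{"hand": -0.3,"slide": [0,0,0.13],"twist": 0},{"hand": 1,"slide": [0,0,0.13],"twist": 0},{"hand": 1,"slide": [0,0,0.13],"twist": 0},{"hand": 1,"slide": [0,0,0.13],"twist": 0},{"hand": 1,"slide": [0,0,0.13],"twist": 0}], "newtons": 15}}

```text
clock: 8.95
tcp_pos: [437.5, -181.8, 260.8]
eef_rot: [[-0.005, 1.0, 0.002], [1.0, 0.005, -0.0], [-0.0, 0.002, -1.0]]
force: [0.3, -0.0, 0.1]
width: 0.404
gripper_force: 0.0
```

Call:
{"method": "servo_tool", "body": {"targets": [{"hand": 1,"slide": [0,0,0],"twist": 0},{"hand": 1,"slide": [0,0,0],"twist": 0},{"hand": 1,"slide": [0,0,0],"twist": 0},{"hand": 1,"slide": [0,0,0],"twist": 0},{"hand": 1,"slide": [0,0,0],"twist": 0},{"hand": 1,"slide": [0,0,0],"twist": 0}]}}

```text
clock: 9.45
tcp_pos: [434.6, -181.9, 259.3]
eef_rot: [[-0.003, 1.0, -0.005], [1.0, 0.003, 0.001], [0.001, -0.005, -1.0]]
force: [-21.9, 0.7, 17.3]
width: 0.1
gripper_force: 15.0
```

```bash
python3 - <<'E'
from h import *
p,R=st()
E
```

```text
t 9.45 tcp [ 434.6 -181.9  259.3] yaw_y 0.16 tilt [-0.005  0.001 -1.   ] w 9.4 gf 15.002737864851952 F [-21.9   0.7  17.3] M [ 0.31  5.24 -0.  ] q [-11.  13.  34. 117.  -9.  53.  28.]
```

Call:
{"method": "servo_tool", "body": {"targets": [{"hand": 1,"slide": [0,0.005,-0.029],"twist": 0},{"hand": 1,"slide": [0,0.0175,-0.057],"twist": 0},{"hand": 1,"slide": [0,0.032,-0.084],"twist": 0},{"hand": 1,"slide": [0,0.05,-0.11],"twist": 0},{"hand": 1,"slide": [0,0.069,-0.133],"twist": 0},{"hand": 1,"slide": [0,0.09,-0.155],"twist": 0},{"hand": 1,"slide": [0,0.113,-0.176],"twist": 0},{"hand": 1,"slide": [0,0.138,-0.194],"twist": 0}], "newtons": 22}}

```text
clock: 10.12
tcp_pos: [490.7, -182.1, 338.1]
eef_rot: [[-0.003, 1.0, -0.004], [1.0, 0.003, 0.001], [0.001, -0.004, -1.0]]
force: [-14.2, 0.5, 14.2]
width: 0.101
gripper_force: 22.0
```

```bash
python3 - <<'E'
from h import *
p,R=st()
E
```

```text
t 10.1167 tcp [ 490.7 -182.1  338.1] yaw_y 0.15 tilt [-0.004  0.001 -1.   ] w 9.5 gf 22.000197172164917 F [-14.2   0.5  14.2] M [-0.05  3.56  0.01] q [-12.  13.  34. 105.  -8.  64.  25.]
```

Call:
{"method": "servo_tool", "body": {"targets": [{"hand": 1,"slide": [0,0.026,-0.016],"twist": 0},{"hand": 1,"slide": [0,0.054,-0.029],"twist": 0},{"hand": 1,"slide": [0,0.083,-0.04],"twist": 0},{"hand": 1,"slide": [0,0.112,-0.049],"twist": 0},{"hand": 1,"slide": [0,0.142,-0.055],"twist": 0},{"hand": 1,"slide": [0,0.173,-0.058],"twist": 0},{"hand": 1,"slide": [0,0.204,-0.058],"twist": 0},{"hand": 1,"slide": [0,0.234,-0.056],"twist": 0}]}}

```text
clock: 10.78
tcp_pos: [586.0, -181.7, 359.9]
eef_rot: [[-0.003, 1.0, -0.0], [1.0, 0.003, -0.001], [-0.001, -0.0, -1.0]]
force: [-3.2, -2.8, 3.8]
width: 0.098
gripper_force: 22.0
```

Call:
{"method": "servo_tool", "body": {"targets": [{"hand": 1,"slide": [0,0.03,0.005],"twist": 0},{"hand": 1,"slide": [0,0.06,0.012],"twist": 0},{"hand": 1,"slide": [0,0.089,0.022],"twist": 0},{"hand": 1,"slide": [0,0.112,0.032],"twist": 0},{"hand": 1,"slide": [0,0.112,0.032],"twist": 0},{"hand": 1,"slide": [0,0.112,0.032],"twist": 0}]}}

```text
clock: 11.28
tcp_pos: [631.0, -181.4, 346.4]
eef_rot: [[-0.004, 1.0, -0.0], [1.0, 0.004, -0.001], [-0.001, -0.0, -1.0]]
force: [1.5, -4.6, -1.5]
width: 0.1
gripper_force: 22.0
```

```bash
python3 - <<'E'
from h import *
p,R=st()
c=capture("scene");save(c,"s5.png")
E
```

```text
t 11.2833 tcp [ 631.  -181.4  346.4] yaw_y 0.2 tilt [-0.    -0.001 -1.   ] w 9.4 gf 22.012317180633545 F [ 1.5 -4.6 -1.5] M [-1.06 -0.41 -0.05] q [ -9.  28.  32.  86. -15.  71.  25.]
```

View pics/s5.png

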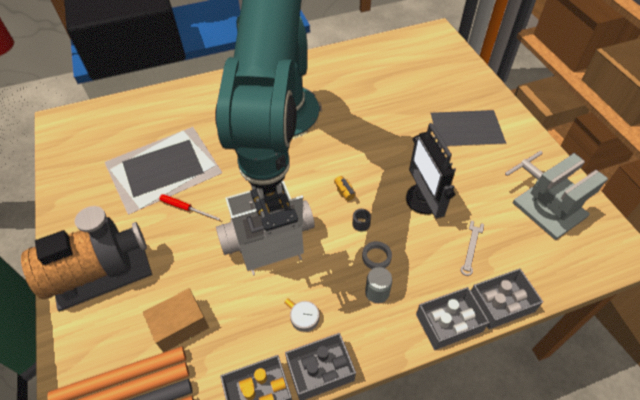

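The flap is up, at (265,215), with the gripper still on its handle. I'll release with a narrow opening, rise, and turn to above the filter.

Call:
{"method": "servo_tool", "body": {"targets": [{"hand": 0.4,"slide": [0,0,0],"twist": 0},{"hand": 0.4,"slide": [0,0,0],"twist": 0},{"hand": 0.4,"slide": [0,0,0],"twist": 0},{"hand": 0.4,"slide": [0,0,0],"twist": 0},{"hand": 0.4,"slide": [0,0,-0.08],"twist": 0},{"hand": 0.4,"slide": [0,0,-0.18],"twist": 0},{"hand": 0.4,"slide": [0,0,-0.28],"twist": 0},{"hand": 0.4,"slide": [0,0,-0.28],"twist": 0}]}}

```text
clock: 12.0
tcp_pos: [631.2, -181.6, 466.8]
eef_rot: [[-0.004, 1.0, 0.009], [1.0, 0.004, -0.002], [-0.002, 0.009, -1.0]]
force: [1.1, -0.3, 1.2]
width: 0.298
gripper_force: 0.0
```

Call:
{"method": "servo_tool", "body": {"targets": [{"hand": 0.2,"slide": [0,-0.34,0],"twist": -1},{"hand": 0.2,"slide": [0,-0.34,0],"twist": -1},{"hand": 0.2,"slide": [0,-0.34,0],"twist": -1},{"hand": 0.2,"slide": [0,-0.34,0],"twist": -1},{"hand": 0.2,"slide": [0,-0.34,0],"twist": -1},{"hand": 0.2,"slide": [0,-0.34,0],"twist": -1},{"hand": 0.2,"slide": [0,-0.34,0],"twist": -1},{"hand": 0.2,"slide": [0,-0.34,0],"twist": -1}]}}

```text
clock: 12.67
tcp_pos: [494.4, -181.3, 459.1]
eef_rot: [[-0.711, 0.703, 0.001], [0.703, 0.711, 0.0], [-0.0, 0.001, -1.0]]
force: [0.4, 0.1, 1.0]
width: 0.408
gripper_force: 0.0
```

Call:
{"method": "servo_tool", "body": {"targets": [{"hand": 0.2,"slide": [0,0,0],"twist": -1},{"hand": 0.2,"slide": [0,0,0],"twist": -1},{"hand": 0.2,"slide": [0,0,0],"twist": -1},{"hand": 0.2,"slide": [0,0,0],"twist": -1},{"hand": 0.2,"slide": [0,0,0],"twist": -1},{"hand": 0.2,"slide": [0,0,0],"twist": -1},{"hand": 0.2,"slide": [0,0,0],"twist": -1},{"hand": 0.2,"slide": [0,0,0],"twist": -1}]}}

```text
clock: 13.33
tcp_pos: [494.5, -181.4, 458.8]
eef_rot: [[-1.0, -0.004, -0.0], [-0.004, 1.0, 0.0], [0.0, 0.0, -1.0]]
force: [-0.2, -0.5, 0.4]
width: 0.396
gripper_force: 0.0
```

```bash
python3 - <<'E'
from h import *
p,R=st()
need(p,R,(495,-185,199),90)
for n in("top","scene"):
    c=capture(n);save(c,n+"6.png");P=cloud(c).reshape(-1,3)
    b=P[(abs(P[:,0]-495)<60)&(abs(P[:,1]+185)<60)]
    q=b[(b[:,2]>112)&(b[:,2]<136)];print(n,"grip",rect(q),np.percentile(q[:,2],90) if len(q) else 0)
    q=b[(b[:,2]>85)&(b[:,2]<103)];print(n,"frame",rect(q))
    f=P[(abs(P[:,0]-590)<45)&(abs(P[:,1]+185)<90)&(P[:,2]>160)&(P[:,2]<300)]
    for lo in range(160,300,20):
        g=f[(f[:,2]>lo)&(f[:,2]<lo+20)]
        if len(g): print("flap",lo,np.percentile(g[:,0],[5,50,95]))
E
```

```text
t 13.3333 tcp [ 494.5 -181.4  458.8] yaw_y 90.22 tilt [-0.  0. -1.] w 37.2 gf 0.0 F [-0.2 -0.5  0.4] M [ 0.03  0.05 -0.01] q [ -6.   8.  25.  94.  -3.  79. 110.]
slide [-0.0012 -0.0091  0.6496] twist 0.005
top grip 0 0
top frame 2
flap 160 [571.77957586 573.54765625 575.34207727]
flap 180 [574.82281772 576.77212386 579.28944638]
flap 200 [578.38971815 580.73544296 582.47221443]
flap 220 [581.53666952 583.71661115 586.02171958]
flap 240 [584.99232645 587.24778027 589.00072031]
flap 260 [588.49885365 606.421242   632.42547052]
flap 280 [591.7083715  594.3226145  598.59935375]
scene grip (13, array([ 467.6, -184.6]), array([10.5, 10. ]), 76.1, 'mean', array([ 468.6, -184.1,  127.3])) 128.81104038811924
scene frame (14, array([ 441.2, -184.3]), array([12.3, 19.1]), 1.8, 'mean', array([ 441. , -186.8,   93.4]))
flap 160 [578.79194068 581.1241554  583.27116507]
flap 180 [581.4766237  583.8803409  586.25500082]
flap 200 [585.2997499  587.98240676 590.03421355]
flap 220 [588.70552624 590.97925747 593.32787285]
flap 240 [592.15089396 594.17937116 596.34776597]
flap 260 [595.7317622  599.29539083 634.22209214]
flap 280 [595.84757383 598.81761289 601.02830957]
```

View pics/top6.png

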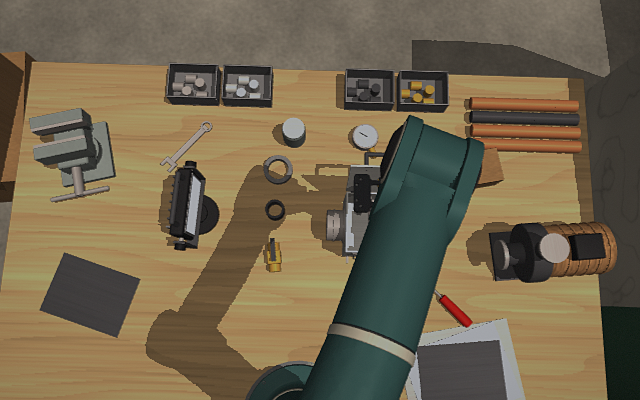

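The view shows the arm over the box at (365,215), the lamp aimed at the box, and the loose things still in place. The part of the grip bar that is visible lies at y≈-184.5, as expected. I'll descend to it.

Call:
{"method": "servo_tool", "body": {"targets": [{"hand": 0.2,"slide": [-0.001,-0.008,0.1],"twist": 0},{"hand": 0.2,"slide": [-0.001,-0.008,0.2],"twist": 0},{"hand": 0.2,"slide": [-0.001,-0.008,0.3],"twist": 0},{"hand": 0.2,"slide": [-0.001,-0.008,0.4],"twist": 0},{"hand": 0.2,"slide": [-0.001,-0.008,0.45],"twist": 0},{"hand": 0.2,"slide": [-0.001,-0.008,0.45],"twist": 0}]}}

```text
clock: 13.93
tcp_pos: [493.4, -183.9, 274.9]
eef_rot: [[-1.0, -0.001, -0.006], [-0.001, 1.0, 0.001], [0.006, 0.001, -1.0]]
force: [-0.7, 0.7, 0.4]
width: 0.402
gripper_force: 0.0
```

```bash
python3 - <<'E'
from h import *
p,R=st()
need(p,R,(495,-184.7,201),90)
E
```

```text
t 13.9333 tcp [ 493.4 -183.9  274.9] yaw_y 90.08 tilt [-0.006  0.001 -1.   ] w 37.8 gf 0.0 F [-0.7  0.7  0.4] M [-0.01  0.05 -0.  ] q [ -3.  17.  24. 109.  -8.  57. 115.]
slide [-0.0051 -0.0021  0.1848] twist 0.0018
```

Call:
{"method": "servo_tool", "body": {"targets": [{"hand": 0.2,"slide": [0,-0.001,0.06],"twist": 0},{"hand": 0.2,"slide": [0,-0.001,0.12],"twist": 0},{"hand": 0.2,"slide": [0,-0.001,0.17],"twist": 0},{"hand": 0.2,"slide": [0,-0.001,0.188],"twist": 0},{"hand": 0.2,"slide": [0,-0.001,0.188],"twist": 0},{"hand": 1,"slide": [0,-0.001,0.188],"twist": 0},{"hand": 1,"slide": [0,-0.001,0.188],"twist": 0},{"hand": 1,"slide": [0,-0.001,0.188],"twist": 0}], "newtons": 25}}

```text
clock: 14.6
tcp_pos: [495.6, -185.2, 205.1]
eef_rot: [[-1.0, -0.004, 0.002], [-0.004, 1.0, -0.0], [-0.002, -0.0, -1.0]]
force: [0.2, 0.8, 0.8]
width: 0.224
gripper_force: 0.0
```

Call:
{"method": "servo_tool", "body": {"targets": [{"hand": 1,"slide": [0,0,0],"twist": 0},{"hand": 1,"slide": [0,0,0],"twist": 0},{"hand": 1,"slide": [0,0,0],"twist": 0},{"hand": 1,"slide": [0,0,0],"twist": 0}], "newtons": 40}}

```text
clock: 14.93
tcp_pos: [495.4, -185.0, 204.5]
eef_rot: [[-1.0, -0.004, 0.001], [-0.004, 1.0, 0.0], [-0.001, 0.0, -1.0]]
force: [-1.8, 2.1, 9.6]
width: 0.119
gripper_force: 40.0
```

```bash
python3 - <<'E'
from h import *
p,R=st()
E
```

```text
t 14.9333 tcp [ 495.4 -185.   204.5] yaw_y 90.22 tilt [ 0.001  0.    -1.   ] w 11.2 gf 40.00213980674744 F [-1.8  2.1  9.6] M [ 0.59  0.31 -0.02] q [ -2.  22.  23. 112. -11.  48. 118.]
```

Call:
{"method": "servo_tool", "body": {"targets": [{"hand": 1,"slide": [0,0,-0.03],"twist": 0},{"hand": 1,"slide": [0,0,-0.08],"twist": 0},{"hand": 1,"slide": [0,0,-0.14],"twist": 0},{"hand": 1,"slide": [0,0,-0.2],"twist": 0},{"hand": 1,"slide": [0,0,-0.27],"twist": 0},{"hand": 1,"slide": [0,0,-0.34],"twist": 0},{"hand": 1,"slide": [0,0,-0.41],"twist": 0},{"hand": 1,"slide": [0,0,-0.45],"twist": 0}]}}

```text
clock: 15.6
tcp_pos: [494.9, -185.4, 387.5]
eef_rot: [[-1.0, -0.003, 0.003], [-0.003, 1.0, -0.001], [-0.003, -0.001, -1.0]]
force: [-0.0, -0.7, -2.2]
width: 0.129
gripper_force: 40.0
```

```bash
python3 - <<'E'
from h import *
p,R=st()
b=np.radians(-93.0);g=np.array([520,266.5]);t=g+120*np.array([np.cos(b),np.sin(b)]);print(t)
need(p,R,(*t,155+155.5),87)
c=capture("scene");P=cloud(c).reshape(-1,3)
q=P[(abs(P[:,0]-495)<75)&(abs(P[:,1]+185)<30)&(P[:,2]>165)&(P[:,2]<310)]
for lo in range(170,310,20):
    k=q[(q[:,2]>lo)&(q[:,2]<lo+20)];print(lo,rect(k))
E
```

```text
t 15.6 tcp [ 494.9 -185.4  387.5] yaw_y 90.19 tilt [ 0.003 -0.001 -1.   ] w 12.1 gf 39.99799132347107 F [-0.  -0.7 -2.2] M [0.02 0.04 0.03] q [ -5.  10.  26. 101.  -5.  70. 112.]
[513.71968525 146.66445583]
slide [-0.0492  0.8302  0.192 ] twist 0.0708
170 2
190 (72, array([ 476.6, -192.6]), array([ 5.5, 95.9]), 90.0, 'mean', array([ 473.9, -192.8,  197. ]))
210 (4, array([ 439.1, -193.1]), array([3.3, 1.7]), 57.1, 'mean', array([ 439.3, -193.5,  213.7]))
230 (19, array([ 557.4, -187.1]), array([21.1,  7.6]), 68.1, 'mean', array([ 558.4, -186.9,  245.8]))
250 (53, array([ 531.1, -185.7]), array([20.2, 62.9]), 89.7, 'mean', array([ 555.6, -187.3,  260.4]))
270 (191, array([ 495.2, -185.8]), array([133.3,  20.4]), 0.2, 'mean', array([ 532.2, -186.2,  277. ]))
290 (108, array([ 497.9, -188.4]), array([57.6, 33.2]), 18.4, 'mean', array([ 507.1, -186.2,  303.8]))
```

Call:
{"method": "servo_tool", "body": {"targets": [{"hand": 1,"slide": [-0.005,0.05,0],"twist": 0.07},{"hand": 1,"slide": [-0.01,0.11,0],"twist": 0.07},{"hand": 1,"slide": [-0.015,0.17,0],"twist": 0.07},{"hand": 1,"slide": [-0.02,0.24,0],"twist": 0.07},{"hand": 1,"slide": [-0.025,0.31,0],"twist": 0.07},{"hand": 1,"slide": [-0.03,0.38,0],"twist": 0.07},{"hand": 1,"slide": [-0.035,0.45,0],"twist": 0.07},{"hand": 1,"slide": [-0.04,0.5,0],"twist": 0.07}]}}

```text
clock: 16.32
tcp_pos: [509.7, 17.3, 384.0]
eef_rot: [[-0.999, 0.05, -0.0], [0.05, 0.999, 0.0], [0.0, 0.0, -1.0]]
force: [0.3, -0.1, -1.8]
width: 0.121
gripper_force: 40.0
```

Call:
{"method": "servo_tool", "body": {"targets": [{"hand": 1,"slide": [0,0.05,0.02],"twist": 0},{"hand": 1,"slide": [0,0.1,0.05],"twist": 0},{"hand": 1,"slide": [0,0.15,0.08],"twist": 0},{"hand": 1,"slide": [0,0.2,0.11],"twist": 0},{"hand": 1,"slide": [0,0.25,0.14],"twist": 0},{"hand": 1,"slide": [0,0.28,0.17],"twist": 0},{"hand": 1,"slide": [0,0.3,0.19],"twist": 0},{"hand": 1,"slide": [0,0.3,0.19],"twist": 0}]}}

```text
clock: 16.98
tcp_pos: [515.7, 135.8, 306.1]
eef_rot: [[-0.999, 0.05, -0.002], [0.05, 0.999, -0.001], [0.002, -0.001, -1.0]]
force: [0.1, -0.3, -3.1]
width: 0.124
gripper_force: 40.0
```

```bash
python3 - <<'E'
from h import *
p,R=st()
need(p,R,(513.7,146.7,310.5),87)
E
```

```text
t 16.9833 tcp [515.7 135.8 306.1] yaw_y 87.16 tilt [-0.002 -0.001 -1.   ] w 11.6 gf 39.99830424785614 F [ 0.1 -0.3 -3.1] M [-0.01  0.03  0.  ] q [-28.  14.  12. 106.  -3.  60.  72.]
slide [ 0.0064  0.0269 -0.011 ] twist 0.0035
```

Small correction, then settle and measure the filter against the glass.

Call:
{"method": "servo_tool", "body": {"targets": [{"hand": 1,"slide": [0.002,0.01,-0.005],"twist": 0.003},{"hand": 1,"slide": [0.006,0.02,-0.01],"twist": 0.003},{"hand": 1,"slide": [0.006,0.027,-0.011],"twist": 0.003},{"hand": 1,"slide": [0.006,0.027,-0.011],"twist": 0.003},{"hand": 1,"slide": [0.006,0.027,-0.011],"twist": 0.003},{"hand": 1,"slide": [0.006,0.027,-0.011],"twist": 0.003}]}}

```text
clock: 17.48
tcp_pos: [514.6, 145.4, 312.2]
eef_rot: [[-0.999, 0.054, 0.0], [0.054, 0.999, -0.0], [-0.0, -0.0, -1.0]]
force: [-0.5, -0.1, -2.6]
width: 0.122
gripper_force: 40.0
```

```bash
python3 - <<'E'
from h import *
p,R=st()
need(p,R,(513.7,146.7,310.5),87)
for n in("top","scene"):
    c=capture(n);save(c,n+"9.png");P=cloud(c).reshape(-1,3)
    a=(abs(P[:,0]-514)<80)&(abs(P[:,1]-146)<25)
    q=P[a&(P[:,2]>108)&(P[:,2]<206)];print(n,"filter",rect(q),q.min(0).round(1),q.max(0).round(1))
    k=P[a&(P[:,2]>188)&(P[:,2]<206)];print(n,"top edge",rect(k))
    f=P[a&(P[:,2]>118)&(P[:,2]<190)&(abs(P[:,0]-514)<62)]
    if len(f)>50:
        m=np.median(f,0);U=np.linalg.svd(f-m,full_matrices=False)[2][2];print(n,len(f),"face n",U.round(3))
    g=P[(abs(P[:,0]-520)<80)&(abs(P[:,1]-266)<15)&(P[:,2]>105)&(P[:,2]<215)&(c["color"].reshape(-1,3).min(1)>120)]
    if len(g)>50:
        m=g.mean(0);U=np.linalg.svd(g-m,full_matrices=False)[2][2];print(n,"glass",len(g),m.round(1),g.min(0).round(1),g.max(0).round(1),U.round(3))
E
```

```text
t 17.4833 tcp [514.6 145.4 312.2] yaw_y 86.91 tilt [ 0. -0. -1.] w 11.5 gf 39.99796450138092 F [-0.5 -0.1 -2.6] M [-0.01 -0.01 -0.02] q [-29.  14.  12. 105.  -3.  61.  71.]
slide [0.0023 0.003  0.0044] twist -0.0019Traceback (most recent call last):
  File "<stdin>", line 7, in <module>
    return umr_minimum(a, axis, None, out, keepdims, initial, where)
ValueError: zero-size array to reduction operation minimum which has no identity
```

```bash
python3 - <<'E'
from h import *
for n in("scene",):
    c=capture(n);save(c,n+"9.png");P=cloud(c).reshape(-1,3)
    a=(abs(P[:,0]-514)<80)&(abs(P[:,1]-146)<25)
    for lo,hi in((108,206),(188,206)): 
        q=P[a&(P[:,2]>lo)&(P[:,2]<hi)];print(n,lo,rect(q))
    f=P[a&(P[:,2]>118)&(P[:,2]<190)&(abs(P[:,0]-514)<62)]
    if len(f)>50:
        m=np.median(f,0);U=np.linalg.svd(f-m,full_matrices=False)[2][2];print(n,len(f),"face n",U.round(3))
    g=P[(abs(P[:,0]-520)<80)&(abs(P[:,1]-266)<15)&(P[:,2]>105)&(P[:,2]<215)&(c["color"].reshape(-1,3).min(1)>120)]
    if len(g)>50:
        m=g.mean(0);U=np.linalg.svd(g-m,full_matrices=False)[2][2];print(n,"glass",len(g),m.round(1),g.min(0).round(1),g.max(0).round(1),U.round(3))
st()
E
```

```text
scene 108 (797, array([514.4, 145.1]), array([ 22.7, 134.9]), 87.0, 'mean', array([525.9, 140.5, 161.6]))
scene 188 (252, array([514.2, 144.8]), array([ 21.4, 132.3]), 86.8, 'mean', array([529.3, 140.9, 199.3]))
scene 363 face n [-0.06  -0.998  0.001]
scene glass 666 [521.9 266.6 156.1] [449.3 260.7 106.5] [589.9 272.4 200.3] [-0.053 -0.999 -0.002]
t 17.5833 tcp [514.5 145.5 312.1] yaw_y 86.91 tilt [ 0. -0. -1.] w 11.4 gf 39.99788761138916 F [-0.8  0.7 -2.1] M [-0.01 -0.03 -0.01] q [-29.  14.  12. 105.  -3.  61.  71.]
```

View pics/scene9.png

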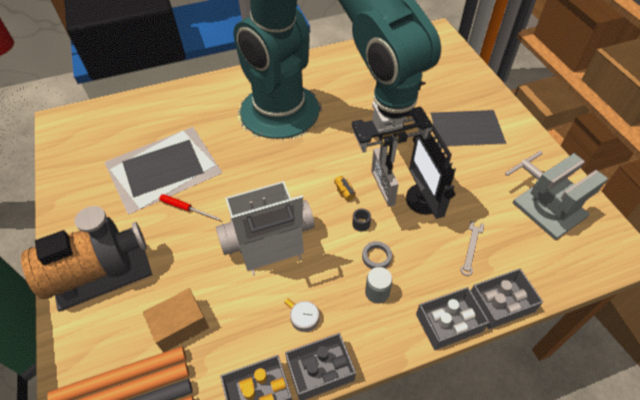

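The filter hangs in front of the glass, at (383,175), with the flap open at (270,215) and everything else in place. It measures about 121 mm from the glass, centred within about 2 mm and square to under 1°. I'll let it settle and hand in.

Call:
{"method": "servo_tool", "body": {"targets": [{"hand": 1,"slide": [0.001,0.002,0.003],"twist": 0},{"hand": 1,"slide": [0.001,0.002,0.003],"twist": 0},{"hand": 1,"slide": [0.001,0.002,0.003],"twist": 0},{"hand": 1,"slide": [0.001,0.002,0.003],"twist": 0},{"hand": 1,"slide": [0.001,0.002,0.003],"twist": 0},{"hand": 1,"slide": [0.001,0.002,0.003],"twist": 0}]}}

```text
clock: 18.08
tcp_pos: [514.2, 146.6, 310.8]
eef_rot: [[-0.999, 0.053, 0.0], [0.053, 0.999, -0.0], [-0.0, -0.0, -1.0]]
force: [-0.3, 0.0, -1.4]
width: 0.124
gripper_force: 40.0
```

```bash
python3 -c "
from h import *
st();print(sign_off())"
```

```text
t 18.0833 tcp [514.2 146.6 310.8] yaw_y 86.94 tilt [ 0. -0. -1.] w 11.7 gf 39.99800384044647 F [-0.3  0.  -1.4] M [ 0.06 -0.   -0.  ] q [-29.  14.  12. 105.  -3.  61.  71.]
the job is handed in; nothing more can be done
None
```

The job is handed in at 18.1 s: the lamp is upright and aimed at the box, the flap stands open about 10° past upright, and the gripper is holding the filter square in mid-beam about 12 cm from the glass; no verdict was returned.

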